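Hang the mask basket on the snap hook

ROBOT

A 6-joint arm with a two-finger parallel gripper is mounted at the origin on the work surface. World frame = base frame: x ahead of the robot, y to its left, z up, the work surface at z = 0. Lengths are in mm, angles in rad, forces in N, time in s.
With the tool pointing down it reaches from about 400 to 925 mm from the base axis. Payload 12.5 kg.
Tool frame: the origin (TCP) lies midway between the tips of the shut fingers; the grasp point (between the pads) lies 19 mm behind it (env.tcp_to_grasp is the distance from the TCP to the grasp point, in mm); z points along the fingers, y is the line along which they close (so a half turn about z gives the same grasp; the last joint's range is limited). The gripper opens to 95 mm and grips with 3 to 60 N. Pads are 20 mm wide; open, the fingers measure 119 mm over their backs; the gripper's body (75 mm by 180 mm) begins 59 mm behind the grasp point.
Start: joints at [-1.441, 0.491, 1.559, -0, 1.092, -0.106], TCP at [146.035, -607.717, 214.661] pointing down, gripper open.
Joint ranges: [-3.1, 3.1], [-0.84, 2.19], [0.05, 2.79], [-1.13, 4.28], [0.06, 2.93], [-2.69, 2.69]. Speed limits (rad/s): [2.22, 2.22, 2.79, 3.14, 3.14, 3.14].

INTERFACE

Orientations are given as [roll, pitch, yaw] about the fixed x, y, z axes, in that order (R = Rz(yaw) Ry(pitch) Rx(roll)).
In Python, from cell import env gives the robot as it stands. The module is installed in compiled form; this text tells all that it offers.
- The arm moves only by the tool step_arm, never from a script. Its argument "plan" is a list that holds one entry, the list of rows, each a list of 5 numbers: the shift along the tool's x, y, z in mm, then the turn about the tool's z in degrees, then the opening, from -1 (shut) to 1 (fully open). A call has 1 to 8 rows; each row is the pose to reach, as a shift and turn from the pose commanded when the call began, along the tool's axes at that moment; what a row does not reach only later rows make up. A row lasts 1/12 s, in which the tool goes at most 41.7 mm and 7.16 degrees, less where a joint would pass 70% of its speed; a pose out of reach is approached as far as the arm can. A call with a gripper value outside its range is refused whole. The fingers move at their own pace and stop on an object; the grip force is fixed at half the most. Time passes only in rows, so rows that repeat a pose let the fingers close. It gives the time, the measured TCP pose, the force, the opening and the grip force at its end, in the units of the state.
- env.state(): the state, without advancing time (a new reading comes with each control period).
- env.read_camera(name): name is "scene" or "top" or "wrist"; returns the picture (420x560x3 uint8, blue, green, red); there is no depth.
- env.get_calibration(name): a dict with "K" (3x3 intrinsics, pixels), "D" ([k1, k2, p1, p2, k3] as OpenCV has them; the pictures are not rectified), "extrinsics" (4x4, takes a point from world to camera coordinates). Camera axes: x right, y up, looking along -z (the intrinsics and any distortion apply to the point x, -y, -z); pixel columns grow to the right and rows downward; lengths in mm; the calibration is good to about 2 mm. A picture is of the moment at which its call begins: read the wrist's pose just before it. get_calibration takes no time and is no camera call; for the wrist camera it gives the pose at the moment of the call.
- env.job_done(): hands the job in; it is judged then, once.
The state is a dict: "t": time; "joints": joint angles; "qvel": joint speeds; "tau": joint torques, N m; "eef_pos": TCP position; "tcp_rot": TCP orientation; "ft_force": force on the tool from outside, world axes, zero at the start; "moment": the same for the moment, N m; "opening": opening from 0.0 (shut) to 1.0 (fully open); "grip_force": force on a finger pad.
Only numpy, scipy, OpenCV 4.12 (cv2) and the standard library are available. Lean on these libraries where they do the work, as an engineer would, in place of code of your own. Each camera call takes 0.05 s, during which the arm holds its last target. There are 200 camera calls.

TASK

Beside the inspection microscope, swing the folded bail of the wire basket upright with a fingertip while the basket stays standing in its place on the bench. Then carry the basket level by its bail and hang it on the stand's snap hook: press the middle of the bail gently past the sprung keeper, down into the hook, so that the keeper snaps shut above it, and let go with the basket hanging still and level. Do not force the hook, tip the glass plates or disturb the other things.

Things in the scene. Friction and masses are not known exactly. Their poses are not given: they have to be found in the camera images.
- basket: Loose stainless wire basket, 90 mm (its x) by 116 mm (its y) by 45 mm high, with seven upright glass plates fixed in it (tops 43 mm above its underside); about 0.2 kg with its bail (up to 20 % less or 25 % more). Origin: centre of its underside; z up. The bail is folded towards its -x side, which faces roughly towards the robot.
- bail_hinge (a point): Fixed in the basket: the middle of the bail's hinge axis, which runs along the basket's y; 38 mm above the underside, over its centre.
- bail_bar (a point): Middle (centre line) of the bail's crossbar, round steel 7 mm thick, 95 mm from the hinge axis. Straight for 50 mm to either side along the basket's y, then it bends into the arms at y = +-63 mm outside the walls. Folded, its centre is about 48 mm outside the -x wall and 58 mm above the bench, with free space below. The point's axes turn with the bail.
- bail (a joint): Angle of the bail in rad: 0 folded on its stop (12 deg above level, to the basket's -x side), 1.36 upright, 1.50 its other stop, 8 deg past upright to +x. It swings easily (40 g, hardly any friction): let go before upright it falls back; past upright it rests by itself on the other stop.
- stand: Fixed steel stand, base plate 170 by 120 by 14 mm. Origin on the bench below the cup; x points from the hook's tip to the post (16 mm thick, at x = +95 mm), roughly away from the robot; y: the way the bail bar must lie. From the post's top an 8 mm round arm runs to -x to the cup, so the bail goes over it from the -x side..
- cup_middle (a point): Nominal centre of the 7 mm bail bar at rest on the cup's bottom, midway between the prongs, 210 mm above the bench; axes as stand. The real cup is up to 11 mm higher or lower: feel or look for it. Cup: a U of 8 mm round steel in the x-z plane, prongs' inner faces at x = -15 (front tip) and +15 mm, upright to 24 mm above the bar at rest, then leaning 6 mm out and ending 34 mm above it.
- keeper_end (a point): Nominal place of the shut keeper's free end beside the front prong (x = -13.5 mm, 18.5 mm above cup_middle; off in height like the cup). Only a bar pressed down close along the front prong's inner face (bar centre 11.5 to 8 mm in front of the cup's middle) slips past this end, in the last 5 mm above the cup's bottom; farther back it bottoms with the keeper trapped open.
- keeper (a joint): Angle in rad of the keeper, a sprung brass pin 5 mm thick closing the cup's mouth: hinged at the back prong (x = +15 mm, 18.5 mm above the bar at rest), 28.5 mm long. 0 shut (level), opens downwards to 1.3. Spring: 0.04 N m plus 0.10 per rad; the basket's weight alone won't pass. Passing squeezes the bar between pin and prong (some 7 N each); 18 N in all forces the hook.
- lens_cell: Bystander: black lens cell, 42 mm across, 18 mm high; origin under its centre.
- petri_dish: Bystander: clear closed dish, 60 mm across, 14 mm high; origin under its centre.
- tweezers: Bystander: steel tweezers lying flat, 115 mm long, 7 mm high; origin under the middle.
- air_can: Bystander: white bottle, 52 mm across, 130 mm high; origin under its centre.
- sample_jar: Bystander: glass jar with black cap, 44 mm across, 55 mm high; origin under its centre.
- mask_case: Bystander: black flat case, 130 by 130 by 50 mm; origin under its centre.
- chip_tray: Bystander: grey tray, 100 by 100 by 12 mm; origin under its centre.
Mind the look-alikes: they are no part of the job. There is more than one size of the basket; the job needs the largest. Several things have the shape of the stand; the one meant has the colours described above.

How it is judged (in metres and radians):
On the way, in this order (a step that is already met when the one before it is completed fails the run):
1. the bail is upright while the basket still stands on the bench, within 30 mm of its place (value of joint bail above 1.34 rad and height (world z) of basket below 0.006 m and distance of basket from where it was at the start of the episode below 0.03 m), for 0.2 s.
2. the bail's middle lies in the hook's cup under the shut keeper (x of bail_bar in the frame of cup_middle between -0.016 and 0.016 m and z of bail_bar in the frame of cup_middle between -0.014 and 0.0125 m and y of bail_bar in the frame of cup_middle between -0.014 and 0.014 m and value of joint keeper below 0.12 rad), for 0.2 s.
At the end, for the whole second after the job is handed in: Bar in the cup under the keeper shut to 0.12 rad (bar centre within 16 mm across and -14 to +12.5 mm in height of cup_middle), bail centred on the hook within 14 mm, weight on the hook, basket over 50 mm clear of the bench, level within 0.2 rad, bail upright (joint over 1.15), still (under 30 mm/s) (all of step 2 and contact force between basket and stand above 0.8 N and height (world z) of basket above 0.05 m and angle between basket's own z axis and vertical below 0.2 rad and linear speed of basket below 0.03 m/s and value of joint bail above 1.15 rad); the robot touches nothing.
It fails at once if the hook is forced: the basket or its bail presses on the stand with more than 18 N in all (contact force between basket and stand above 18 N).
It fails at once if the gripper or arm knocks the stand with more than 10 N (contact force between any of the arm, the fingers and stand above 10 N).
It fails at once if the basket is shoved over 30 mm before its bail is up (value of joint bail below 0.9 rad and distance of basket from where it was at the start of the episode above 0.03 m).
It fails at once if the basket tips by more than 0.5 rad (angle between basket's own z axis and vertical above 0.5 rad).
It fails at once if a bystander is moved over 20 mm (distance of any of lens_cell, petri_dish, tweezers, air_can, sample_jar, mask_case, chip_tray from where it was at the start of the episode above 0.02 m).
It also fails if it takes over 72 s, if anything falls off the work surface, if the arm or the gripper's body presses on something with over 40 N, if the wrist force passes 120 N, or if a joint passes its speed limit or range.

## Working session

There is one attempt and no reset: what is moved stays moved. The work goes in short steps, Python scripts to look and compute and a tool call to move; the robot and the scene stay as the last step left them, time stands still between calls to the robot, and variables do not carry over. Pictures are saved under pics/ and viewed, at most 10 in all, crops included, and the job is handed in when it is done.

Besides the shell and the picture viewer there is one more tool, called after "Request:" as a command line: name --argument value ..., lists and objects as JSON in quotes. step_arm: Moves the arm, as the interface text tells. Its arguments: {"type":"object","properties":{"plan":{"type":"array"}},"required":["plan"]}

```bash
mkdir -p pics; python3 - <<'E'
from cell import env
import cv2,numpy as np
for n in("scene","top"):
    cv2.imwrite(f"pics/{n}0.png",env.read_camera(n))
    c=env.get_calibration(n);print(n,c["K"],c["D"],np.round(c["extrinsics"],3))
print(env.state())
E
```

```text
scene [[401.42600338   0.         283.48208706]
 [  0.         401.42600338 219.03905134]
 [  0.           0.           1.        ]] [-0.08948683  0.          0.          0.          0.        ] [[-6.940000e-01  7.200000e-01 -1.200000e-02  3.581440e+02]
 [-5.510000e-01 -5.200000e-01  6.530000e-01  1.777060e+02]
 [ 4.640000e-01  4.590000e-01  7.580000e-01 -1.418712e+03]
 [ 0.000000e+00  0.000000e+00  0.000000e+00  1.000000e+00]]
top [[405.16749242   0.         275.75720934]
 [  0.         405.16749242 210.47086294]
 [  0.           0.           1.        ]] [-0.09290234  0.          0.          0.          0.        ] [[ 9.000000e-02 -9.960000e-01 -4.000000e-03 -2.353500e+01]
 [ 9.740000e-01  8.700000e-02  2.090000e-01 -5.457770e+02]
 [-2.080000e-01 -2.300000e-02  9.780000e-01 -1.166354e+03]
 [ 0.000000e+00  0.000000e+00  0.000000e+00  1.000000e+00]]
{'t': 0.1, 'joints': array([-1.44061623e+00,  4.91523262e-01,  1.55943540e+00, -2.77832538e-05,
        1.09167796e+00, -1.05575807e-01]), 'qvel': array([-4.79375017e-04, -2.20723405e-03, -1.60926760e-03, -6.15575982e-04,
       -9.98037212e-06, -8.12328771e-04]), 'tau': array([ 3.05284935e-03, -6.13623118e+01, -2.58604628e+01,  6.94465125e-02,
        4.70088248e-02, -6.90808383e-05]), 'eef_pos': array([ 145.98617987, -607.47226132,  214.08913242]), 'tcp_rot': array([-3.14055191e+00, -8.55083850e-05,  2.35768680e-01]), 'ft_force': array([0.28344598, 0.72278856, 0.1202995 ]), 'moment': array([-0.05394575, -0.02727959, -0.01739502]), 'grip_force': 0.0, 'opening': 0.9991016747078865}
```

View pics/scene0.png

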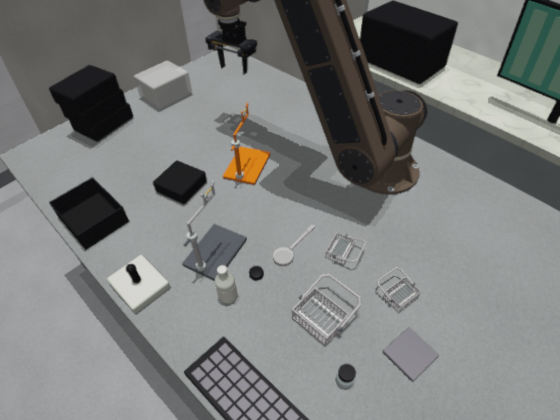

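View pics/top0.png

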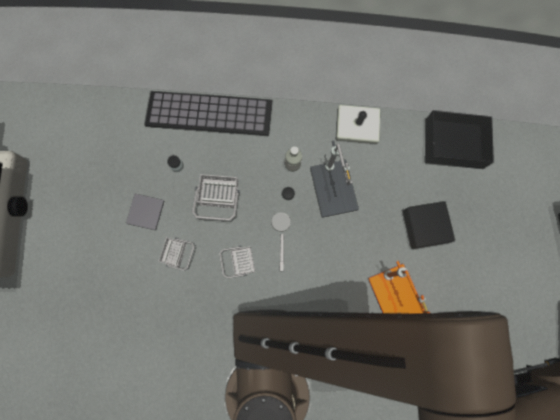

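The largest basket is at scene (325,310), top (217,197). The smaller look-alikes are at scene (345,250) and (398,290). The steel stand with the dark base is at scene (212,240), top (335,185). The orange look-alike is at scene (243,160). I'll check the choice in one close crop.

```bash
cat > h.py <<'E'
from cell import env
import cv2,numpy as np
def proj(n,P,c=None):
    c=c or env.get_calibration(n);E=c["extrinsics"]
    P=np.atleast_2d(P)@E[:3,:3].T+E[:3,3];P=P*[1,-1,-1]
    return cv2.projectPoints(P,np.zeros(3),np.zeros(3),np.array(c["K"]),np.array(c["D"]))[0][:,0]
def ray(n,uv,c=None):
    c=c or env.get_calibration(n);E=c["extrinsics"]
    p=cv2.undistortPoints(np.array([[uv]],float),np.array(c["K"]),np.array(c["D"]))[0,0]
    d=E[:3,:3].T@np.array([p[0],-p[1],-1]);o=-E[:3,:3].T@E[:3,3]
    return o,d/np.linalg.norm(d)
def onz(n,uv,z,c=None):
    o,d=ray(n,uv,c);return o+d*(z-o[2])/d[2]
def two(a,b):
    (o1,d1),(o2,d2)=a,b
    t=np.linalg.lstsq(np.c_[d1,-d2],o2-o1,rcond=None)[0]
    p,q=o1+d1*t[0],o2+d2*t[1];return (p+q)/2,np.linalg.norm(p-q)
E
python3 - <<'E'
import cv2,numpy as np
s=cv2.imread("pics/scene0.png");t=cv2.imread("pics/top0.png")
f=lambda im,u,v,w,h:cv2.resize(im[v:v+h,u:u+w],(400,300),interpolation=cv2.INTER_CUBIC)
cv2.imwrite("pics/c1.png",np.vstack([np.hstack([f(s,280,265,100,75),f(s,165,175,120,90)]),np.hstack([f(t,170,160,100,75),f(t,290,135,100,75)])]))
E
```

```text
(no output)
```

View pics/c1.png

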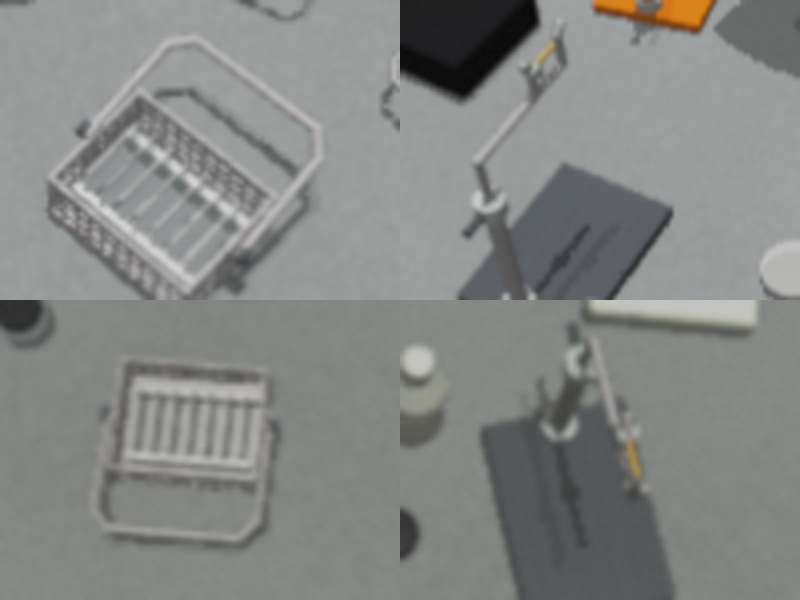

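The crops confirm the choice: basket with its folded bail (scene bar about (329,274) to (361,298), top about (198,218) to (231,220)), and a steel stand with a brass keeper (front tip scene (213,182), top (351,182)). Next I triangulate these points.

```bash
python3 - <<'E'
from h import *
np.set_printoptions(precision=1,suppress=True)
T=lambda s,t:two(ray("scene",s),ray("top",t))
print("bar L",T((328.75,274.5),(230.75,220.25)),"bar R",T((360.5,297.5),(198,218)))
print("onz",onz("top",(198,218),58),onz("top",(230.75,220.25),58),onz("scene",(360.5,297.5),58),onz("scene",(328.75,274.5),58))
print("tips F",T((213,181.6),(350.75,182)),"B",T((202.5,194.5),(346.5,167.5)))
s=cv2.imread("pics/scene0.png");t=cv2.imread("pics/top0.png")
c=[]
for im,(u0,u1,v0,v1) in((s,(190,225,175,215)),(t,(335,360,160,190))):
    h=cv2.cvtColor(im,cv2.COLOR_BGR2HSV)[v0:v1,u0:u1]
    m=(h[...,0]>10)&(h[...,0]<32)&(h[...,1]>90)
    p=np.argwhere(m)[:,::-1]+[u0,v0]; c.append(p.mean(0)); print(len(p),p.min(0),p.max(0),c[-1])
print("keeper mid",T(*c))
# basket rim corners (z=45) top crop
for q in((125,60),(268,72),(255,178),(112,170)): print("rim",onz("top",(170+q[0]/4,160+q[1]/4),45))
# base corners z=14
for q in((483,130),(605,103),(672,300)): print("base",onz("top",(290+(q[0]-400)/4,135+q[1]/4),14))
for q in((563,163),(672,210)): print("baseS",onz("scene",(165+(q[0]-400)/3.333,175+q[1]/3.333),14))
print("post top", T((165+88/3.333,175+200/3.333),(290+180/4,135+60/4)))
E
```

```text
bar L (array([504.6, 158.4,  52.1]), np.float64(0.07789541098477375)) bar R (array([502. , 260.8,  49.4]), np.float64(3.7052649283036923))
onz [501.5 257.3  58. ] [503.6 157.7  58. ] [505.7 264.4  58. ] [507.9 160.5  58. ]
tips F (array([ 598.7, -166.5,  247.3]), np.float64(2.722551300142512)) B (array([ 641.3, -156.1,  238.5]), np.float64(5.985557193807481))
12 [207 175] [224 192] [214.8 184.1]
14 [347 171] [349 178] [347.9 174.7]
keeper mid (array([ 610. , -152. ,  258.2]), np.float64(8.979268209722719))
rim [640.5 267.9  45. ]
rim [640.5 155.2  45. ]
rim [555.5 155.8  45. ]
rim [552.  266.5  45. ]
base [705.3 -72.6  14. ]
base [ 737.1 -169.2   14. ]
base [ 579.5 -230.7   14. ]
baseS [ 586.2 -232.2   14. ]
baseS [ 553.7 -117.4   14. ]
post top (array([ 715.2, -130.7,  163.7]), np.float64(3.1988190908377447))
```

```bash
cat >> h.py <<'E'
def mv(x,y,z,yawdeg,s=None,pr=True):
    s=s or env.state();w=s["tcp_rot"][2];d=np.array([x,y,z])-s["eef_pos"]
    c,n=np.cos(w),np.sin(w)
    r=np.round([d[0]*c+d[1]*n,d[0]*n-d[1]*c,-d[2],np.degrees(w)-yawdeg],1)
    if pr: print("shift",r,"| t %.2f"%s["t"],np.round(s["eef_pos"],1),"yaw %.1f"%np.degrees(w),"F",np.round(s["ft_force"],1),"op %.3f grip %.1f"%(s["opening"],s["grip_force"]))
    return r
E
python3 - <<'E'
from h import *
np.set_printoptions(precision=1,suppress=True)
mv(530,-300,320,60);mv(600,-50,320,90)
print("bend",two(ray("scene",(188.4,223)),ray("top",(338.75,145))))
print("can top",onz("top",(294,152),130),"lens",onz("top",(288,193),18),"petri",onz("top",(281,222),14), "jar",onz("top",(174,161),55))
E
```

```text
shift [ 445.2 -209.3 -105.9  -46.5] | t 0.10 [ 146.  -607.5  214.1] yaw 13.5 F [0.3 0.7 0.1] op 0.999 grip 0.0
shift [ 571.7 -436.  -105.9  -76.5] | t 0.10 [ 146.  -607.5  214.1] yaw 13.5 F [0.3 0.7 0.1] op 0.999 grip 0.0
bend (array([ 713.1, -134.3,  207.1]), np.float64(0.9586016784806967))
can top [709.8 -13.7 130. ] lens [613.6  -7.   18. ] petri [519.9   6.9  14. ] jar [675.8 357.6  55. ]
```

Request:
step_arm --plan '[[[0,0,-106,-7,0],[445,-209,-106,-46,0],[445,-209,-106,-46,0],[445,-209,-106,-46,0],[445,-209,-106,-46,0],[445,-209,-106,-46,0],[445,-209,-106,-46,0],[445,-209,-106,-46,0]]]'

```text
t: 0.77
eef_pos: [373.0, -425.4, 294.3]
tcp_rot: [-3.141, -0.0, 1.042]
ft_force: [0.3, -0.7, -0.5]
opening: 0.521
grip_force: 0.0
```

```bash
python3 - <<'E'
from h import *
mv(530,-200,320,80);mv(560,0,320,90)
E
```

```text
shift [273.8  21.9 -25.7 -20.3] | t 0.77 [ 373.  -425.4  294.3] yaw 59.7 F [ 0.3 -0.7 -0.5] op 0.521 grip 0.0
shift [461.6 -53.  -25.7 -30.3] | t 0.77 [ 373.  -425.4  294.3] yaw 59.7 F [ 0.3 -0.7 -0.5] op 0.521 grip 0.0
```

Request:
step_arm --plan '[[[300,40,-80,-30,0],[300,40,-80,-30,0],[300,40,-80,-30,0],[300,40,-80,-30,0],[300,40,-80,-30,0],[300,40,-80,-30,0],[300,40,-80,-30,0],[300,40,-80,-30,0]]]'

```text
t: 1.43
eef_pos: [560.4, -185.5, 375.1]
tcp_rot: [3.14, -0.0, 1.564]
ft_force: [0.5, -0.2, 0.2]
opening: 0.499
grip_force: 0.0
```

```bash
python3 - <<'E'
from h import *
c=env.get_calibration("wrist");im=env.read_camera("wrist");cv2.imwrite("pics/w1.png",im)
import pickle;pickle.dump(c,open("w1.pkl","wb"))
mv(560,0,320,90)
print(proj("wrist",[[620,-161,210],[597,211,45],[504,209,58]],c))
E
```

```text
shift [184.2  -2.5  55.5  -0.3] | t 1.48 [ 561.6 -184.2  375.5] yaw 89.7 F [ 0.   1.9 -0.5] op 0.503 grip 0.0
[[ 346.61658578  162.29685237]
 [ 313.64494407 -214.48334845]
 [ 223.29821397 -222.29033358]]
```

View pics/w1.png

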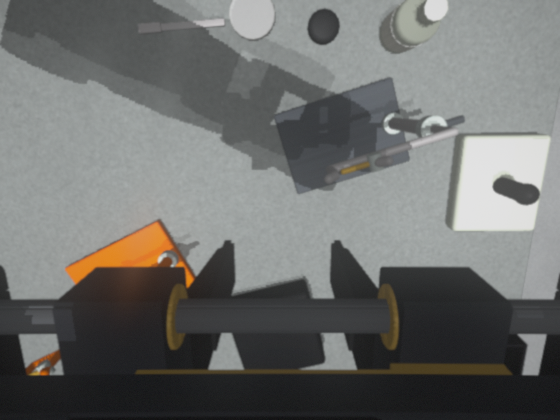

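The wrist camera looks straight down, with image right = world +x and up = +y. The hook's front tip is near (330,178), the brass keeper near (355,168), and the arm runs to the post at about (460,132).

```bash
python3 - <<'E'
from h import *
import pickle;c=pickle.load(open("w1.pkl","rb"));np.set_printoptions(precision=1,suppress=True)
im=cv2.imread("pics/w1.png");h=cv2.cvtColor(im,cv2.COLOR_BGR2HSV)[140:200,320:400]
m=((h[...,0]>10)&(h[...,0]<32)&(h[...,1]>90)).astype(np.uint8);p=(np.argwhere(m)[:,::-1]+[320,140]).astype(float)
vx,vy,x0,y0=cv2.fitLine(p.astype(np.float32),2,0,.01,.01).ravel();t=(p-[x0,y0])@[vx,vy]
a,b=np.array([x0,y0])+t.min()*np.array([vx,vy]),np.array([x0,y0])+t.max()*np.array([vx,vy])
print(len(p),a,b)
for z in(222,228,234): 
  A,B=onz("",a,z,c),onz("",b,z,c);print(A,B,np.linalg.norm(A-B),np.degrees(np.arctan2(*(B-A)[1::-1])) )
A,B=onz("",(385,157),207,c),onz("",(458,133),207,c);print("arm",A,B,np.degrees(np.arctan2(*(B-A)[1::-1])))
print("tip w/scene",two(ray("",(330,178),c),ray("scene",(213,181.6))),"w/top",two(ray("",(330,178),c),ray("top",(350.75,182))))
k=p.mean(0);print("keeper",two(ray("",k,c),ray("top",(347.9,174.7))), two(ray("",k,c),ray("scene",(208,190.5))))
for q in((276,115),(390,78),(298,193)):print("base",onz("",q,14,c))
E
```

```text
139 [341.  171.9] [368.2 163.5]
[ 613.3 -167.8  222. ] [ 636.8 -160.5  222. ] 24.696687806980645 17.158419010267142
[ 612.3 -166.7  228. ] [ 635.4 -159.6  228. ] 24.238356948379096 17.158419010267043
[ 611.3 -165.7  234. ] [ 634.  -158.7  234. ] 23.780026089777326 17.158419010267103
arm [ 655.4 -156.9  207. ] [ 719.2 -135.9  207. ] 18.163113726175553
tip w/scene (array([ 599.9, -167.9,  247.8]), np.float64(1.0368006859778567)) w/top (array([ 601.6, -169. ,  235.7]), np.float64(3.172063720447016))
keeper (array([ 624.9, -162.4,  222.6]), np.float64(3.0352742998080737)) (array([ 622.6, -162. ,  235.9]), np.float64(0.45165027363337146))
base [ 553.2 -122.6   14. ]
base [708.5 -75.3  14. ]
base [ 584.5 -234.4   14. ]
```

Request:
step_arm --plan '[[[330,-50,60,0,-0.37],[330,-50,60,0,-0.37],[330,-50,60,0,-0.37],[330,-50,60,0,-0.37],[330,-50,60,0,-0.37],[330,-50,60,0,-0.37],[330,-50,60,0,-0.37],[330,-50,60,0,-0.37]]]'

```text
t: 2.15
eef_pos: [511.3, 137.7, 314.7]
tcp_rot: [-3.141, 0.0, 1.562]
ft_force: [1.0, 0.1, 0.4]
opening: 0.314
grip_force: 0.0
```

```bash
python3 - <<'E'
from h import *
c=env.get_calibration("wrist");im=env.read_camera("wrist");cv2.imwrite("pics/w2.png",im)
import pickle;pickle.dump(c,open("w2.pkl","wb"))
mv(504,233,90,91)
print(proj("wrist",[[597,211,45],[504,259,58],[504,159,58]],c))
E
```

```text
shift [ 89.7  -6.2 223.3  -1.3] | t 2.20 [509.7 143.3 313.3] yaw 89.7 F [-2.   3.6 -1. ] op 0.318 grip 0.0
[[355.88137336 106.32404835]
 [273.97037228  60.84269216]
 [275.27051408 154.00810566]]
```

View pics/w2.png

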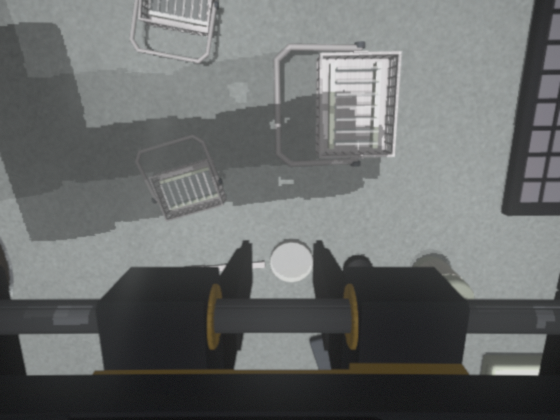

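The bar is at column 278, rows 57 to 152, parallel to image y. The basket walls are at columns 317 and 398. The arm was still settling slightly when the picture was taken.

```bash
python3 - <<'E'
from h import *
import pickle;c=pickle.load(open("w2.pkl","rb"));np.set_printoptions(precision=1,suppress=True)
for q,z in(((278,60),58),((278,150),58),((318,53),45),((401,52),45),((395,157),45),((318,158),45)):print(onz("",q,z,c))
mv(504,234,100,90.5)
E
```

```text
[508.4 259.8  58. ]
[507.2 163.6  58. ]
[552.5 268.1  45. ]
[644. 268.  45.]
[646.1 152.5  45. ]
[554.6 152.2  45. ]
shift [ 90.7  -6.2 213.3  -0.8] | t 2.20 [509.7 143.3 313.3] yaw 89.7 F [-2.   3.6 -1. ] op 0.318 grip 0.0
```

Request:
step_arm --plan '[[[90,-5,200,-0.8,-0.37],[90,-5,200,-0.8,-0.37],[90,-5,200,-0.8,-0.37],[90,-5,200,-0.8,-0.37],[90,-5,200,-0.8,-0.37],[90,-5,200,-0.8,-0.37],[90,-5,200,-0.8,-0.37],[90,-5,200,-0.8,-0.37]]]'

```text
t: 2.87
eef_pos: [508.4, 225.8, 115.9]
tcp_rot: [-3.142, 0.0, 1.577]
ft_force: [-0.5, 0.3, 0.2]
opening: 0.313
grip_force: 0.0
```

```bash
python3 - <<'E'
from h import *
c=env.get_calibration("wrist");im=env.read_camera("wrist");cv2.imwrite("pics/w3.png",im)
mv(505,234,38,90.5)
E
```

```text
shift [ 8.4 -3.7 78.7 -0.2] | t 2.92 [508.8 225.6 116.7] yaw 90.3 F [-0.6  0.   0.9] op 0.316 grip 0.0
```

View pics/w3.png

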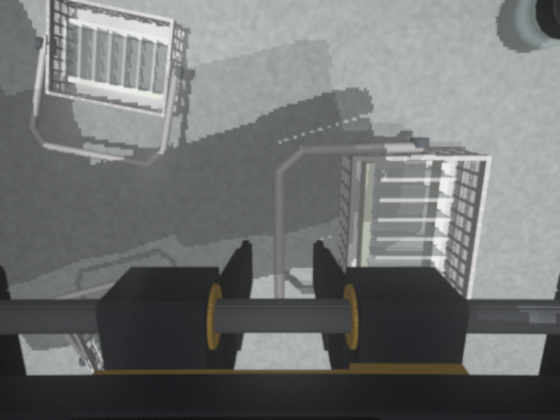

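The bar (column 280) lies between the fingertips (columns 248 and 318), so I can go straight down over it.

Request:
step_arm --plan '[[[8,0,20,0,-0.37],[8,0,40,0,-0.37],[8,0,60,0,-0.37],[8,0,79,0,-0.37],[8,0,79,0,-0.37],[8,0,79,0,-0.37]]]'

```text
t: 3.42
eef_pos: [508.7, 233.5, 37.6]
tcp_rot: [3.14, -0.0, 1.575]
ft_force: [-0.8, -0.5, 0.6]
opening: 0.31
grip_force: 0.0
```

```bash
python3 - <<'E'
from h import *
s=env.state();mv(505,234,38,90.5)
# arc: -x finger inner face = TCPx-14.5 ; contact at bar centre -3.5
H=np.array([599,38]);b0=np.radians(12)
for a in range(12,103,8):
    r=np.radians(a);bx,bz=H[0]-95*np.cos(r),H[1]+95*np.sin(r)
    print(a,"TCP x %.1f z %.1f"%(bx-3.5+15,bz-20))
E
```

```text
shift [ 0.5 -3.7 -0.4 -0.2] | t 3.42 [508.7 233.5  37.6] yaw 90.3 F [-0.8 -0.5  0.6] op 0.310 grip 0.0
12 TCP x 517.6 z 37.8
20 TCP x 521.2 z 50.5
28 TCP x 526.6 z 62.6
36 TCP x 533.6 z 73.8
44 TCP x 542.2 z 84.0
52 TCP x 552.0 z 92.9
60 TCP x 563.0 z 100.3
68 TCP x 574.9 z 106.1
76 TCP x 587.5 z 110.2
84 TCP x 600.6 z 112.5
92 TCP x 613.8 z 112.9
100 TCP x 627.0 z 111.6
```

Request:
step_arm --plan '[[[0,5,0,0,-0.37],[0,9,-2,0,-0.37],[0,12,-7,0,-0.37],[0,14,-13,0,-0.37],[0,17,-19,0,-0.37],[0,20,-25,0,-0.37],[0,24,-31,0,-0.37],[0,28,-36,0,-0.37]]]'

```text
t: 4.08
eef_pos: [536.3, 234.3, 73.1]
tcp_rot: [3.141, -0.0, 1.576]
ft_force: [-1.1, 0.2, 0.8]
opening: 0.316
grip_force: 0.6
```

```bash
python3 - <<'E'
from h import *
mv(505,234,38,90.5)
im=env.read_camera("scene");cv2.imwrite("pics/s2.png",cv2.resize(im[240:345,270:410],(800,600),interpolation=cv2.INTER_CUBIC))
E
```

```text
shift [ -0.1 -31.3  35.1  -0.2] | t 4.08 [536.3 234.3  73.1] yaw 90.3 F [-1.1  0.2  0.8] op 0.316 grip 0.6
```

View pics/s2.png

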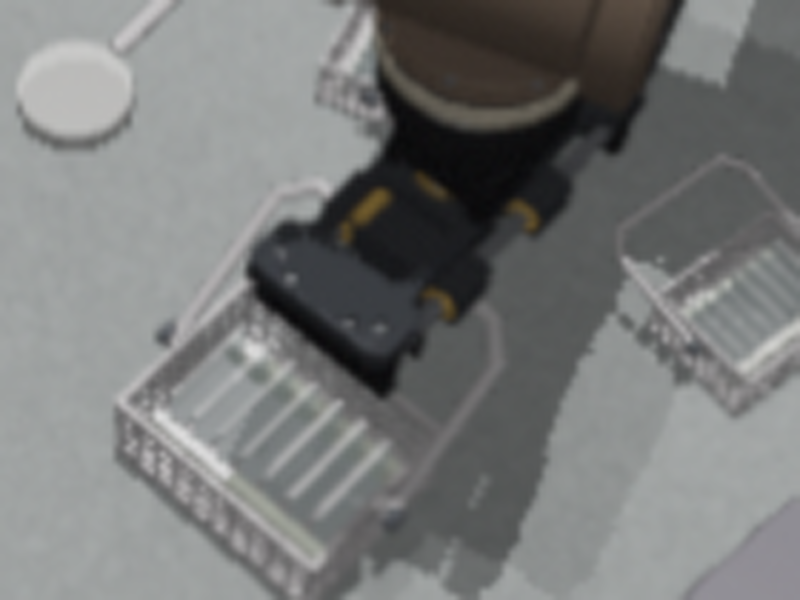

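The bail is rising with the finger: its far corner moved from crop (517,328) to about (495,345), and the basket is in place. I'll continue the arc.

Request:
step_arm --plan '[[[0,5,-7,0,-0.37],[0,11,-14,0,-0.37],[0,18,-20,0,-0.37],[0,25,-25,0,-0.37],[0,33,-30,0,-0.37],[0,41,-34,0,-0.37],[0,50,-37,0,-0.37],[0,58,-39,0,-0.37]]]'

```text
t: 4.8
eef_pos: [595.1, 234.5, 111.5]
tcp_rot: [3.141, -0.0, 1.576]
ft_force: [0.0, -0.8, -0.2]
opening: 0.316
grip_force: 0.1
```

Request:
step_arm --plan '[[[0,7,-1,0,-0.37],[0,14,-1,0,-0.37],[0,21,-1,0,-0.37],[0,28,0,0,-0.37],[0,31,0,0,-0.37],[0,31,0,0,-0.37],[0,31,0,0,-0.37],[0,31,0,0,-0.37]]]'

```text
t: 5.47
eef_pos: [624.6, 234.6, 111.0]
tcp_rot: [-3.141, 0.0, 1.576]
ft_force: [-1.1, -0.1, 0.8]
opening: 0.317
grip_force: 0.0
```

```bash
python3 - <<'E'
from h import *
mv(615,234,113,90.5)
im=env.read_camera("scene");t=env.read_camera("top")
f=lambda i,u,v,w,h:cv2.resize(i[v:v+h,u:u+w],(400,400),interpolation=cv2.INTER_CUBIC)
cv2.imwrite("pics/s3.png",np.hstack([f(im,270,240,110,110),f(t,165,150,110,110)]))
E
```

```text
shift [-0.6 -9.6 -2.  -0.2] | t 5.47 [624.6 234.6 111. ] yaw 90.3 F [-1.1 -0.1  0.8] op 0.317 grip 0.0
```

View pics/s3.png

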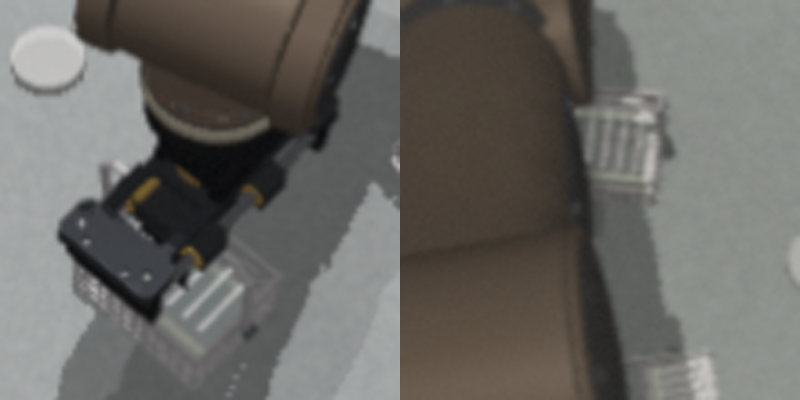

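The bail appears upright, with its visible arm rising at crop (105,170). I'll centre on it and close.

Request:
step_arm --plan '[[[0,-6,-1,0,-0.37],[0,-11,-1,0,-0.37],[0,-11,-1,0,-0.37],[0,-11,-1,0,-0.7],[0,-11,-1,0,-1],[0,-11,-1,0,-1],[0,-11,-1,0,-1],[0,-11,-1,0,-1]]]'

```text
t: 6.23
eef_pos: [614.0, 234.6, 112.1]
tcp_rot: [3.142, 0.0, 1.576]
ft_force: [-0.1, 0.4, -0.0]
opening: 0.063
grip_force: 30.0
```

```bash
python3 - <<'E'
from h import *
mv(612,234,113,90.5)
E
```

```text
shift [-0.5 -2.  -0.9 -0.2] | t 6.23 [614.  234.6 112.1] yaw 90.3 F [-0.1  0.4 -0. ] op 0.063 grip 30.0
```

Request:
step_arm --plan '[[[0,0,-4,0,-1],[0,0,-12,0,-1],[0,0,-22,0,-1],[0,0,-35,0,-1],[0,0,-50,0,-1],[0,0,-65,0,-1],[0,0,-75,0,-1],[0,0,-80,0,-1]]]'

```text
t: 6.9
eef_pos: [614.3, 234.7, 194.4]
tcp_rot: [3.139, -0.001, 1.576]
ft_force: [0.2, -0.3, -1.1]
opening: 0.067
grip_force: 30.0
```

Request:
step_arm --plan '[[[0,0,-10,0,-1],[0,0,-25,0,-1],[0,0,-40,0,-1],[0,0,-55,0,-1],[0,0,-70,0,-1],[0,0,-85,0,-1],[0,0,-97,0,-1],[0,0,-100,0,-1]]]'

```text
t: 7.57
eef_pos: [614.2, 234.7, 294.2]
tcp_rot: [3.139, -0.0, 1.576]
ft_force: [-0.3, -0.6, -1.5]
opening: 0.065
grip_force: 30.0
```

```bash
python3 - <<'E'
from h import *
s=env.state();mv(500,100,292,98);print(s["moment"].round(3))
im=env.read_camera("scene");t=env.read_camera("wrist")
f=lambda i,u,v,w,h:cv2.resize(i[v:v+h,u:u+w],(400,400),interpolation=cv2.INTER_CUBIC)
cv2.imwrite("pics/s4.png",np.hstack([f(im,250,160,150,150),f(t,70,0,420,420)]))
E
```

```text
shift [-134.1 -114.9    2.2   -7.7] | t 7.57 [614.2 234.7 294.2] yaw 90.3 F [-0.3 -0.6 -1.5] op 0.065 grip 30.0
[ 0.045 -0.144 -0.029]
```

View pics/s4.png

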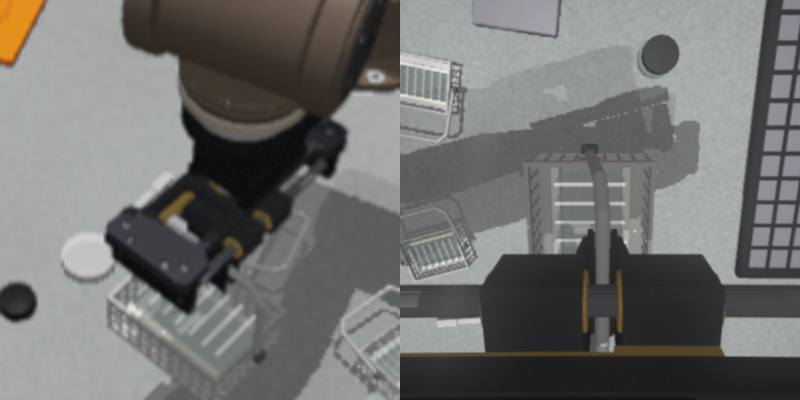

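The basket hangs level. In the wrist view the bar runs down the middle (column ~282), with the bend at about row 190. From this I get the grasp offset, then the waypoints to the hook.

```bash
python3 - <<'E'
from h import *
np.set_printoptions(precision=1,suppress=True)
s=env.state();c=env.get_calibration("wrist")
for v in(185,194,200): print(onz("",(282,v),313,c)-s["eef_pos"])
# hinge pivot tip (end of the hinge pin) row 155 z~220
print(onz("",(70+190*1.05,150*1.05),s["eef_pos"][2]+19-95,c)-s["eef_pos"])
C=np.array([624.5,-161.7]);a=np.radians(17.2);ux=np.array([np.cos(a),np.sin(a)]);uy=np.array([-ux[1],ux[0]])
for xs in(-170,-60,-9): print(xs,C+xs*ux+24.5*uy)
E
```

```text
[ 0.1 42.2 20.6]
[ 0.1 38.4 20.6]
[ 0.1 35.8 20.6]
[ -8.2  40.9 -76. ]
-170 [ 454.9 -188.6]
-60 [ 559.9 -156. ]
-9 [ 608.7 -141. ]
```

Request:
step_arm --plan '[[[-3,-1,0,0,-1],[-8,-3,0,0,-1],[-17,-6,0,0,-1],[-28,-11,0,0,-1],[-42,-16,0,0,-1],[-58,-22,0,0,-1],[-76,-29,0,0,-1],[-95,-36,0,0,-1]]]'

```text
t: 8.33
eef_pos: [577.4, 137.6, 292.1]
tcp_rot: [-3.141, 0.0, 1.576]
ft_force: [0.6, -0.1, -1.9]
opening: 0.065
grip_force: 30.0
```

Request:
step_arm --plan '[[[-20,-8,0,0,-1],[-40,-15,0,0,-1],[-60,-23,0,0,-1],[-80,-30,0,0,-1],[-100,-38,0,0,-1],[-120,-46,0,0,-1],[-140,-53,0,0,-1],[-160,-61,0,0,-1]]]'

```text
t: 9.0
eef_pos: [516.9, -22.7, 292.3]
tcp_rot: [3.141, 0.0, 1.576]
ft_force: [0.0, -1.1, -2.5]
opening: 0.064
grip_force: 30.0
```

Request:
step_arm --plan '[[[-20,-8,0,0,-1],[-40,-15,0,0,-1],[-60,-23,0,-1,-1],[-78,-30,0,-3,-1],[-94,-36,0,-6,-1],[-108,-41,0,-9,-1],[-118,-45,0,-12,-1],[-126,-48,0,-14,-1]]]'

```text
t: 9.67
eef_pos: [469.4, -148.7, 292.2]
tcp_rot: [-3.142, 0.0, 1.822]
ft_force: [-0.5, -0.3, -1.6]
opening: 0.065
grip_force: 30.0
```

```bash
python3 - <<'E'
from h import *
mv(454.9,-188.6,294,107.2)
E
```

```text
shift [-35.1 -24.   -1.8  -2.8] | t 9.67 [ 469.4 -148.7  292.2] yaw 104.4 F [-0.5 -0.3 -1.6] op 0.065 grip 30.0
```

Request:
step_arm --plan '[[[-10,-7,10,-1,-1],[-20,-14,20,-2,-1],[-28,-19,30,-3,-1],[-34,-23,38,-3,-1],[-35,-24,42,-3,-1],[-35,-24,44,-3,-1],[-35,-24,44,-3,-1],[-35,-24,44,-3,-1]]]'

```text
t: 10.33
eef_pos: [456.5, -186.8, 248.5]
tcp_rot: [3.141, 0.0, 1.873]
ft_force: [-0.0, 0.7, -1.4]
opening: 0.066
grip_force: 30.0
```

```bash
python3 - <<'E'
from h import *
np.set_printoptions(precision=1,suppress=True)
import pickle
mv(559.9,-156,248,107.2);c=env.get_calibration("wrist");im=env.read_camera("wrist");cv2.imwrite("pics/w4.png",im);pickle.dump(c,open("w4.pkl","wb"))
print(proj("",[[624.5,-161.7,248],[611.6,-165.7,232],[600,-168,248]],c))
h=cv2.cvtColor(im,cv2.COLOR_BGR2HSV)
m=((h[...,0]>10)&(h[...,0]<32)&(h[...,1]>90)).astype(np.uint8)
n,l,st,ce=cv2.connectedComponentsWithStats(m)
print([ (st[i],ce[i]) for i in range(1,n) if st[i][4]>40])
E
```

```text
shift [ -1.4 107.9   0.5   0.1] | t 10.33 [ 456.5 -186.8  248.5] yaw 107.3 F [-0.   0.7 -1.4] op 0.066 grip 30.0
[[611.8 307.5]
 [561.3 292. ]
 [561.5 304.9]]
[(array([  49,  226,  152,   76, 8088], dtype=int32), array([124. , 265.1])), (array([261, 284,   8,  66, 363], dtype=int32), array([264.1, 317.5])), (array([297, 284,   7,  66, 357], dtype=int32), array([300.3, 318. ])), (array([ 77, 333,  19,   5,  60], dtype=int32), array([ 85.1, 334.3])), (array([  36,  356,  374,   19, 2212], dtype=int32), array([275.2, 369.3]))]
```

View pics/w4.png

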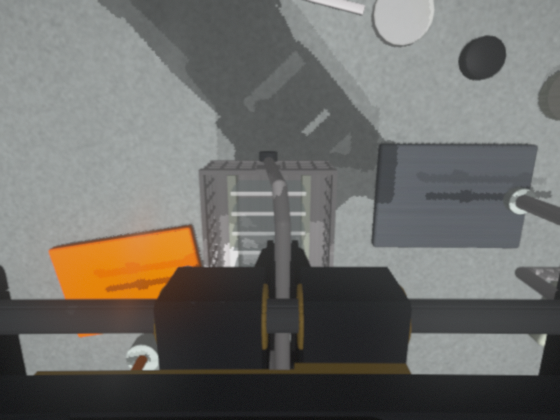

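The base plate edges are parallel to the image axes (rows 144 to 247, columns 375 to 535), so the yaw is aligned. I use its centreline to check the lateral offset.

```bash
python3 - <<'E'
from h import *
np.set_printoptions(precision=1,suppress=True)
import pickle;c=pickle.load(open("w4.pkl","rb"))
C=np.array([624.5,-161.7])
P=[onz("",q,14,c)[:2] for q in((379,144),(534,145),(520,248),(374,246))]
for p in P:print(p)
M=(P[0]+P[3])/2;N=(P[1]+P[2])/2
for A,B in((P[0],P[1]),(P[3],P[2]),(M,N)):print(np.degrees(np.arctan2(*(B-A)[::-1])))
a=np.radians(17.2);ux=np.array([np.cos(a),np.sin(a)]);uy=np.array([-ux[1],ux[0]])
for p in P+[np.array([713.1,-134.3])]:print("stand coords",(p-C)@ux,(p-C)@uy)
E
```

```text
[ 546.6 -122.6]
[705.8 -74.6]
[ 746.2 -186.3]
[ 584.  -234.5]
16.74919202219603
16.56484597046345
16.65621152544364
stand coords -62.82671594284021 60.417481289452205
stand coords 103.45544729214254 59.10913234475537
stand coords 109.00840880771834 -59.45941849786669
stand coords -60.20773044757622 -57.58349122236803
stand coords 92.74006345524654 -0.025106111750348273
```

Request:
step_arm --plan '[[[0,4,0,0,-1],[-1,12,0,0,-1],[-1,24,0,0,-1],[-1,38,0,0,-1],[-1,54,0,0,-1],[-1,70,0,0,-1],[-1,84,0,0,-1],[-1,95,0,0,-1]]]'

```text
t: 11.05
eef_pos: [549.4, -158.7, 247.9]
tcp_rot: [3.141, -0.0, 1.874]
ft_force: [0.4, -0.1, -1.9]
opening: 0.062
grip_force: 30.0
```

Request:
step_arm --plan '[[[0,9,0,0,-1],[0,18,0,0,-1],[0,27,0,0,-1],[0,36,0,0,-1],[0,45,0,0,-1],[0,53,0,0,-1],[0,59,0,0,-1],[0,63,0,0,-1]]]'

```text
t: 11.72
eef_pos: [608.2, -140.8, 248.1]
tcp_rot: [-3.142, 0.0, 1.873]
ft_force: [0.3, 0.2, -1.9]
opening: 0.069
grip_force: 30.0
```

```bash
python3 - <<'E'
from h import *
np.set_printoptions(precision=1,suppress=True)
import pickle
s=env.state();print(s["moment"]);mv(608.3,-141.2,248,107.2)
im=env.read_camera("scene");t=env.read_camera("wrist")
f=lambda i,u,v,w,h:cv2.resize(i[v:v+h,u:u+w],(400,400),interpolation=cv2.INTER_CUBIC)
cv2.imwrite("pics/s5.png",np.hstack([f(im,160,150,90,90),f(t,160,130,270,270)]))
cv2.imwrite("pics/s5full.png",im)
E
```

```text
[ 0.  -0.1  0. ]
shift [-0.5  0.   0.1  0.1] | t 11.72 [ 608.2 -140.8  248.1] yaw 107.3 F [ 0.3  0.2 -1.9] op 0.069 grip 30.0
```

View pics/s5.png

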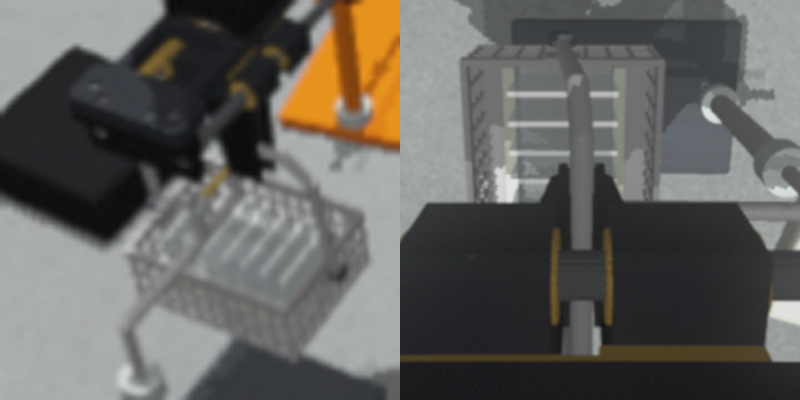

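The bar is above the cup, with the brass keeper seen in front of it. I have used up my picture allowance (one over, in fact), so I go on by force. I'll lower slowly onto the keeper.

Request:
step_arm --plan '[[[0,0,4,0,-1],[0,0,8,0,-1],[0,0,12,0,-1],[0,0,15,0,-1],[0,0,15,0,-1]]]'

```text
t: 12.23
eef_pos: [607.0, -141.0, 232.3]
tcp_rot: [-3.14, -0.001, 1.873]
ft_force: [0.0, 0.3, -0.5]
opening: 0.063
grip_force: 30.0
```

Request:
step_arm --plan '[[[0,0,2,0,-1],[0,0,4,0,-1],[0,0,4,0,-1]]]'

```text
t: 12.48
eef_pos: [607.4, -141.0, 228.8]
tcp_rot: [-3.141, -0.0, 1.873]
ft_force: [-0.0, -0.4, -2.0]
opening: 0.059
grip_force: 30.0
```

Request:
step_arm --plan '[[[0,0,2,0,-1],[0,0,3,0,-1],[0,0,3,0,-1]]]'

```text
t: 12.73
eef_pos: [607.4, -140.9, 225.9]
tcp_rot: [-3.141, -0.0, 1.873]
ft_force: [0.2, -0.4, -1.8]
opening: 0.067
grip_force: 30.0
```

Request:
step_arm --plan '[[[0,0,2,0,-1],[0,0,3,0,-1],[0,0,3,0,-1]]]'

```text
t: 12.98
eef_pos: [607.4, -141.0, 222.9]
tcp_rot: [-3.141, -0.0, 1.873]
ft_force: [0.1, -0.0, -2.4]
opening: 0.065
grip_force: 30.0
```

Request:
step_arm --plan '[[[0,0,1,0,-1],[0,0,2,0,-1],[0,0,2,0,-1]]]'

```text
t: 13.23
eef_pos: [607.4, -141.0, 220.9]
tcp_rot: [-3.141, -0.0, 1.873]
ft_force: [-0.0, 0.6, -1.8]
opening: 0.062
grip_force: 30.0
```

Request:
step_arm --plan '[[[0,0,1,0,-1],[0,0,2,0,-1],[0,0,2,0,-1]]]'

```text
t: 13.48
eef_pos: [607.5, -141.0, 219.1]
tcp_rot: [3.142, 0.0, 1.873]
ft_force: [-0.3, 0.5, -0.0]
opening: 0.067
grip_force: 30.0
```

Request:
step_arm --plan '[[[0,-0.5,0,0,-1],[0,-1,0,0,-1],[0,-1,0,0,-1]]]'

```text
t: 13.73
eef_pos: [606.5, -141.3, 219.3]
tcp_rot: [3.141, 0.0, 1.873]
ft_force: [1.2, -0.4, 0.2]
opening: 0.064
grip_force: 30.0
```

Request:
step_arm --plan '[[[0,-0.5,0,0,-1],[0,-1,0,0,-1],[0,-1,0,0,-1]]]'

```text
t: 13.98
eef_pos: [605.4, -141.6, 219.2]
tcp_rot: [-3.141, 0.0, 1.873]
ft_force: [-0.4, -0.3, 0.1]
opening: 0.063
grip_force: 30.0
```

Request:
step_arm --plan '[[[0,-0.5,0,0,-1],[0,-1,0,0,-1],[0,-1,0,0,-1]]]'

```text
t: 14.23
eef_pos: [604.6, -141.9, 219.2]
tcp_rot: [3.141, 0.0, 1.873]
ft_force: [0.6, -0.1, -0.5]
opening: 0.064
grip_force: 30.0
```

Request:
step_arm --plan '[[[0,-0.5,0,0,-1],[0,-1,0,0,-1],[0,-1,0,0,-1]]]'

```text
t: 14.48
eef_pos: [604.1, -142.0, 219.3]
tcp_rot: [3.14, 0.0, 1.873]
ft_force: [4.6, 1.7, -1.2]
opening: 0.062
grip_force: 30.1
```

Request:
step_arm --plan '[[[0,-0.5,0,0,-1],[0,-1,0,0,-1],[0,-1,0,0,-1]]]'

```text
t: 14.73
eef_pos: [603.7, -142.1, 219.4]
tcp_rot: [3.139, 0.001, 1.873]
ft_force: [7.5, 2.9, -1.3]
opening: 0.066
grip_force: 30.2
```

Request:
step_arm --plan '[[[0,-0.5,0,0,-1],[0,-1,0,0,-1],[0,-1,0,0,-1]]]'

```text
t: 14.98
eef_pos: [603.4, -142.2, 219.5]
tcp_rot: [3.138, 0.001, 1.873]
ft_force: [11.4, 5.2, -2.1]
opening: 0.068
grip_force: 30.3
```

Request:
step_arm --plan '[[[0,2,0,0,-1],[0,3.8,0,0,-1],[0,3.8,0,0,-1],[0,3.8,0,0,-1]]]'

```text
t: 15.32
eef_pos: [605.2, -141.6, 219.0]
tcp_rot: [-3.141, -0.0, 1.873]
ft_force: [0.9, -0.0, 0.4]
opening: 0.063
grip_force: 30.0
```

Request:
step_arm --plan '[[[0,0,1,0,-1],[0,0,2,0,-1],[0,0,3,0,-1],[0,0,4,0,-1],[0,0,4,0,-1]]]'

```text
t: 15.73
eef_pos: [605.2, -141.6, 214.9]
tcp_rot: [-3.141, -0.0, 1.873]
ft_force: [-0.8, -0.5, 0.1]
opening: 0.063
grip_force: 30.0
```

Request:
step_arm --plan '[[[0,0,1,0,-1],[0,0,2,0,-1],[0,0,3,0,-1],[0,0,4,0,-1],[0,0,4,0,-1]]]'

```text
t: 16.15
eef_pos: [605.4, -141.7, 211.0]
tcp_rot: [-3.141, 0.0, 1.873]
ft_force: [-1.0, 0.0, 0.7]
opening: 0.065
grip_force: 30.0
```

Request:
step_arm --plan '[[[0,0,1,0,-1],[0,0,2,0,-1],[0,0,3,0,-1],[0,0,4,0,-1],[0,0,4,0,-1]]]'

```text
t: 16.57
eef_pos: [605.2, -141.7, 206.9]
tcp_rot: [-3.141, -0.0, 1.873]
ft_force: [0.0, -0.4, 1.5]
opening: 0.064
grip_force: 30.0
```

Request:
step_arm --plan '[[[0,0,1,0,-1],[0,0,2,0,-1],[0,0,3,0,-1],[0,0,3,0,-1]]]'

```text
t: 16.9
eef_pos: [605.1, -141.7, 203.8]
tcp_rot: [-3.141, -0.0, 1.873]
ft_force: [-0.2, -0.1, 0.8]
opening: 0.064
grip_force: 30.0
```

Request:
step_arm --plan '[[[0,0,1,0,-1],[0,0,2,0,-1],[0,0,2,0,-1]]]'

```text
t: 17.15
eef_pos: [605.1, -141.6, 201.8]
tcp_rot: [-3.141, -0.0, 1.873]
ft_force: [-2.9, -2.1, 0.6]
opening: 0.062
grip_force: 30.0
```

Request:
step_arm --plan '[[[0,0,1,0,-1],[0,0,1,0,-1]]]'

```text
t: 17.32
eef_pos: [605.1, -141.7, 200.9]
tcp_rot: [-3.141, -0.0, 1.873]
ft_force: [-3.3, -1.5, 1.1]
opening: 0.065
grip_force: 30.0
```

Request:
step_arm --plan '[[[0,0,1,0,-1],[0,0,1,0,-1]]]'

```text
t: 17.48
eef_pos: [605.2, -141.7, 199.9]
tcp_rot: [-3.141, -0.0, 1.873]
ft_force: [-4.2, -1.5, -0.3]
opening: 0.065
grip_force: 30.0
```

Request:
step_arm --plan '[[[0,0,1,0,-1],[0,0,1,0,-1]]]'

```text
t: 17.65
eef_pos: [605.1, -141.7, 198.9]
tcp_rot: [-3.141, -0.0, 1.873]
ft_force: [-4.4, -1.9, -0.3]
opening: 0.066
grip_force: 30.0
```

Request:
step_arm --plan '[[[0,0,1,0,-1],[0,0,1,0,-1]]]'

```text
t: 17.82
eef_pos: [605.1, -141.6, 197.8]
tcp_rot: [-3.141, -0.0, 1.873]
ft_force: [-4.2, -0.3, -0.3]
opening: 0.065
grip_force: 30.0
```

Request:
step_arm --plan '[[[0,0,1,0,-1],[0,0,1,0,-1]]]'

```text
t: 17.98
eef_pos: [605.7, -141.5, 196.9]
tcp_rot: [3.141, -0.0, 1.873]
ft_force: [-0.2, -0.6, -2.1]
opening: 0.065
grip_force: 30.0
```

Request:
step_arm --plan '[[[0,0,1,0,-1],[0,0,1,0,-1]]]'

```text
t: 18.15
eef_pos: [605.7, -141.5, 196.0]
tcp_rot: [3.141, 0.0, 1.873]
ft_force: [0.3, 0.0, -1.6]
opening: 0.064
grip_force: 30.0
```

The force dropped to the free-hanging value, so the keeper has snapped shut. I'll move the bar towards the cup's middle and lower it onto the bottom.

Request:
step_arm --plan '[[[0,2,0,0,-1],[0,4,0,0,-1],[0,6,0,0,-1],[0,6,0,0,-1]]]'

```text
t: 18.48
eef_pos: [611.6, -139.7, 196.1]
tcp_rot: [3.141, 0.0, 1.873]
ft_force: [-0.7, 0.6, -1.8]
opening: 0.064
grip_force: 30.0
```

Request:
step_arm --plan '[[[0,1.5,1,0,-1],[0,3,1,0,-1],[0,3,1,0,-1]]]'

```text
t: 18.73
eef_pos: [614.3, -138.9, 195.2]
tcp_rot: [3.141, 0.0, 1.873]
ft_force: [0.4, -0.5, -1.5]
opening: 0.063
grip_force: 30.0
```

Request:
step_arm --plan '[[[0,0,0.5,0,-1],[0,0,1,0,-1],[0,0,1,0,-1]]]'

```text
t: 18.98
eef_pos: [614.2, -138.9, 194.5]
tcp_rot: [3.141, 0.0, 1.873]
ft_force: [0.1, 1.5, 3.0]
opening: 0.064
grip_force: 30.0
```

Request:
step_arm --plan '[[[0,0,-0.8,0,-1],[0,0,-0.8,0,-1],[0,0,-0.8,0,-0.8],[0,0,-0.8,0,-0.75],[0,0,-0.8,0,-0.6],[0,0,-0.8,0,-0.5],[0,0,-0.8,0,-0.4],[0,0,-0.8,0,-0.4]]]'

```text
t: 19.65
eef_pos: [614.0, -139.0, 194.9]
tcp_rot: [-3.142, 0.0, 1.873]
ft_force: [-0.8, 0.6, 0.4]
opening: 0.286
grip_force: 0.0
```

Request:
step_arm --plan '[[[0,0,-4,0,-0.4],[0,0,-12,0,-0.4],[0,0,-22,0,-0.4],[0,0,-34,0,-0.4],[0,0,-48,0,-0.4],[0,0,-62,0,-0.4],[0,0,-78,0,-0.4],[0,0,-95,0,-0.4]]]'

```text
t: 20.32
eef_pos: [613.9, -138.9, 291.7]
tcp_rot: [3.141, 0.0, 1.873]
ft_force: [-0.0, -0.6, -1.2]
opening: 0.295
grip_force: 0.0
```

Request:
step_arm --plan '[[[0,-30,-30,0,-0.4],[0,-65,-30,0,-0.4],[0,-100,-30,0,-0.4],[0,-135,-30,0,-0.4],[0,-150,-30,0,-0.4],[0,-150,-30,0,-0.4],[0,-150,-30,0,-0.4],[0,-150,-30,0,-0.4]]]'

```text
t: 20.98
eef_pos: [471.6, -183.6, 320.6]
tcp_rot: [3.141, 0.001, 1.873]
ft_force: [1.0, -0.8, -0.0]
opening: 0.302
grip_force: 0.0
```

```bash
python3 - <<'E'
from h import *
np.set_printoptions(precision=1,suppress=True)
mv(450,-190,320,107.2)
a=[env.read_camera("scene") for _ in range(6)]
print("motion near basket",[cv2.absdiff(a[0],x)[165:260,150:260].mean().round(2) for x in a[1:]])
im=a[-1];cv2.imwrite("pics/end.png",im)
h=cv2.cvtColor(im,cv2.COLOR_BGR2HSV)[180:205,195:216]
p=np.argwhere((h[...,0]>10)&(h[...,0]<32)&(h[...,1]>90))[:,::-1]+[195,180]
s0=cv2.imread("pics/scene0.png");g=cv2.cvtColor(s0,cv2.COLOR_BGR2HSV)[180:205,195:216]
q=np.argwhere((g[...,0]>10)&(g[...,0]<32)&(g[...,1]>90))[:,::-1]+[195,180]
print("brass now",p.tolist(),"start",q.tolist())
# bar ends predicted if seated, bright gray compare
C=np.array([624.5,-161.7,215.5]);w=np.radians(17);uy=np.array([-np.sin(w),np.cos(w),0])
P=proj("scene",np.array([C+uy*k for k in(-50,-25,25,50)]));print(P)
g1=cv2.cvtColor(im,cv2.COLOR_BGR2GRAY).astype(int);g0=cv2.cvtColor(s0,cv2.COLOR_BGR2GRAY).astype(int)
for u,v in P: 
    u,v=int(round(u)),int(round(v));print((g1-g0)[v-7:v+8,u])
E
```

```text
shift [  0.3 -22.5   0.6   0.1] | t 20.98 [ 471.6 -183.6  320.6] yaw 107.3 F [ 1.  -0.8 -0. ] op 0.302 grip 0.0
motion near basket [np.float64(1.12), np.float64(1.59), np.float64(1.83), np.float64(1.83), np.float64(1.71)]
brass now [[210, 188], [209, 189], [210, 189], [209, 190], [208, 191], [207, 192]] start [[210, 188], [209, 189], [210, 189], [209, 190], [207, 191], [208, 191], [207, 192]]
[[193.1 190.5]
 [200.9 193.5]
 [216.8 199.6]
 [225.  202.7]]
[  3   2   1   1  19  80 129 137  90  53  31  24  20   0 -23]
[ 3  5  6  7 10 18 23 10  6  7  8  8  9  8  8]
[  9   8   9   9  17  25   9 -14  -2   7   9  12   2 -35 -44]
[  9   8   8   6   7  20  14 -16  -7   6   8   3 -14 -41 -34]
```

The keeper is at its starting pixels, so it is shut, and the bar lies along its predicted line. The basket still sways a little, so I'll let it settle.

Request:
step_arm --plan '[[[0,0,0,0,-0.4],[0,0,0,0,-0.4],[0,0,0,0,-0.4],[0,0,0,0,-0.4],[0,0,0,0,-0.4],[0,0,0,0,-0.4],[0,0,0,0,-0.4],[0,0,0,0,-0.4]]]'

```text
t: 21.95
eef_pos: [470.8, -183.6, 320.0]
tcp_rot: [3.142, 0.0, 1.873]
ft_force: [-0.8, 0.3, -1.0]
opening: 0.297
grip_force: 0.0
```

```bash
cat > sway.py <<'E'
from h import *
a=[cv2.cvtColor(env.read_camera("scene")[165:260,150:260],cv2.COLOR_BGR2GRAY).astype(np.float32) for _ in range(14)]
r=a[0];w=cv2.createHanningWindow(r.shape[::-1],cv2.CV_32F)
print("diff",[round(float(np.abs(x-r).mean()),2) for x in a[1:]])
print("shift",[np.round(cv2.phaseCorrelate(r[30:],x[30:])[0],2).tolist() for x in a[1:]],env.state()["t"])
E
python3 sway.py
```

```text
diff [0.49, 0.57, 0.62, 0.62, 0.63, 0.61, 0.57, 0.49, 0.38, 0.44, 0.51, 0.58, 0.63]
shift [[-0.01, 0.02], [0.02, 0.01], [0.02, 0.02], [0.03, 0.02], [0.04, 0.02], [0.02, 0.02], [0.02, 0.03], [0.01, 0.02], [-0.02, 0.0], [-0.0, 0.01], [-0.02, 0.02], [-0.02, 0.01], [-0.04, 0.01]] 22.65
```

Request:
step_arm --plan '[[[0,0,0,0,-0.4],[0,0,0,0,-0.4],[0,0,0,0,-0.4],[0,0,0,0,-0.4],[0,0,0,0,-0.4],[0,0,0,0,-0.4],[0,0,0,0,-0.4],[0,0,0,0,-0.4]]]'

```text
t: 23.32
eef_pos: [470.8, -183.6, 320.0]
tcp_rot: [3.142, 0.0, 1.873]
ft_force: [-0.2, -0.3, 0.4]
opening: 0.301
grip_force: 0.0
```

Request:
step_arm --plan '[[[0,0,0,0,-0.4],[0,0,0,0,-0.4],[0,0,0,0,-0.4],[0,0,0,0,-0.4],[0,0,0,0,-0.4],[0,0,0,0,-0.4],[0,0,0,0,-0.4],[0,0,0,0,-0.4]]]'

```text
t: 23.98
eef_pos: [470.8, -183.6, 320.0]
tcp_rot: [-3.142, 0.0, 1.873]
ft_force: [0.2, 0.6, -0.4]
opening: 0.299
grip_force: 0.0
```

Request:
step_arm --plan '[[[0,0,0,0,-0.4],[0,0,0,0,-0.4],[0,0,0,0,-0.4],[0,0,0,0,-0.4],[0,0,0,0,-0.4],[0,0,0,0,-0.4],[0,0,0,0,-0.4],[0,0,0,0,-0.4]]]'

```text
t: 24.65
eef_pos: [470.8, -183.6, 320.0]
tcp_rot: [-3.142, 0.0, 1.873]
ft_force: [-0.0, 0.6, 0.8]
opening: 0.297
grip_force: 0.0
```

Request:
step_arm --plan '[[[0,0,0,0,-0.4],[0,0,0,0,-0.4],[0,0,0,0,-0.4],[0,0,0,0,-0.4],[0,0,0,0,-0.4],[0,0,0,0,-0.4],[0,0,0,0,-0.4],[0,0,0,0,-0.4]]]'

```text
t: 25.32
eef_pos: [470.8, -183.6, 320.0]
tcp_rot: [-3.142, 0.0, 1.873]
ft_force: [0.1, 0.3, -0.2]
opening: 0.298
grip_force: 0.0
```

```bash
python3 sway.py
```

```text
diff [0.38, 0.38, 0.38, 0.37, 0.35, 0.38, 0.39, 0.4, 0.41, 0.43, 0.46, 0.45, 0.47]
shift [[0.0, 0.01], [-0.01, 0.0], [0.0, 0.02], [-0.01, -0.01], [0.0, 0.0], [-0.01, 0.0], [0.02, 0.0], [-0.01, -0.01], [0.0, 0.0], [-0.01, 0.01], [0.0, 0.02], [-0.01, 0.01], [-0.01, 0.01]] 26.0167
```

Now still to within image noise. I'm handing in.

```bash
python3 -c "
from cell import env
print(env.job_done())"
```

```text
the job is handed in; nothing more can be done
None
```

The basket hangs still on the steel stand's hook with the keeper shut above the bail, handed in at about 26 s; the hand-in returned no verdict, and I viewed 11 pictures, one over the limit of 10.

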